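# Free the red mandrel from its clamp and snap it into the clip rack

### The arm

A 7-joint arm with a two-finger parallel gripper is mounted at the origin on a cart in front of the work surface, level with it; the furniture and walls round the work are solid. World frame = base frame: x ahead of the robot, y to its left, z up, the work surface at z = 0. Lengths are in m, angles in rad, forces in N, time in s.
With the tool pointing down it reaches from about 0.4 to 0.875 m from the base axis. Payload 4.4 kg.
Tool frame: the origin (TCP) lies on the front face of the gripper's body, between the roots of the fingers; the fingertips stand 73 mm ahead of it and the grasp point (between the pads) lies 54 mm ahead of it; z points along the fingers, y is the line along which they close (so a half turn about z gives the same grasp; the last joint's range is limited). The gripper opens to 85 mm and grips with 20 to 120 N. Pads are 22 mm wide; open, the fingers measure 114 mm over their backs; the gripper's body (76 mm by 85 mm) begins 54 mm behind the grasp point. The pads swing forward as they close: fully open they stand 13 mm farther back than shut.
Start: joints at [-1.171, 0.628, 0.038, 1.517, -0.027, 0.996, -0.02], TCP at [0.292, 0.581, 0.304] pointing down, gripper open.
Joint ranges: [-3.06, 3.06], [-0.37, 2.12], [-1.25, 1.32], [0.18, 2.47], [-1.1, 4.24], [0.23, 1.98], [-2.94, 2.94]. Speed limits (rad/s): [2.57, 2.57, 3.14, 3.14, 3.14, 3.14, 3.14].

### API

Orientations are given as a unit quaternion [w, x, y, z].
In Python, from station import readout, viewer, order gives the robot as it stands.
- The arm moves only by the shell command python3 -m pendant 'ROWS' [FORCE]. ROWS is JSON, a list of rows, each a list of 7 numbers: the turn, a rotation vector about the tool's x, y, z in units of 0.08 rad (1.0 is 0.08 rad), then the shift along the tool's x, y, z in units of 0.05 m (1.0 is 0.05 m), then the closure in counts, from 0 (fully open) to 255 (shut). A call has 1 to 20 rows; each row shifts and turns the commanded pose from where the row before left it, along the tool's axes as they then stand; what a row does not reach is not made up. A row lasts 1/8 s, in which the tool goes at most 62.5 mm and 10.7 degrees, less where a joint would pass 70% of its speed; a pose out of reach is approached as far as the arm can. A call with a number of a shift or a turn outside -1 to 1 is refused whole. A call with a gripper value outside its range is refused whole. The fingers move at their own pace and stop on an object; FORCE is the grip in N (left out, the last holds). Time passes only in rows, so rows that do not move let the fingers close. It gives the time, the measured TCP pose, the force, the opening and the grip force at its end, in the units of the state.
- readout.get_obs(): the state, without advancing time (a new reading comes with each control period).
- viewer.grab_frame(name): name is "side" or "top" or "wrist"; returns a dict with "pixels" (384x512x3 uint8, red, green, blue), "intrinsics" (3x3 intrinsics, pixels), "rvec" (rotation vector, rad) and "tvec" (3), from world to camera coordinates, as OpenCV has them. Camera axes: x right, y down, z forward; pixel columns grow to the right and rows downward; lengths in m; the calibration is good to about 2 mm. The wrist camera is an equidistant fisheye: a pixel r from the principal point sees the ray r / f radians off the axis. A picture is of the moment at which its call begins. There is no depth.
- order.hand_in(): hands the job in; it is judged then, once.
The state is a dict: "t": time; "joint_positions": joint angles; "joint_vel": joint speeds; "tau": joint torques, N m; "ee_pos": TCP position; "tool_rot": TCP orientation; "force": force on the tool from outside, world axes, zero at the start; "moment": the same for the moment, N m; "grip_width": opening from 0.0 (shut) to 1.0 (fully open); "finger_force": force on a finger pad.
Only numpy, scipy, OpenCV 4.12 (cv2) and the standard library are available. Lean on these libraries where they do the work, as an engineer would, in place of code of your own. Each camera call takes 0.05 s, during which the arm holds its last target. There are 200 camera calls.

### The job

The red-banded seal mandrel is locked in one of the two lines of the green clamp block by a screw with a steel dog. Loosen that screw by its black bar handle until the dog is clear of the mandrel: one of the two screws has a left-hand thread and nothing shows which, so try gently both ways and never force it the tightening way. Then put the mandrel in the rack, pressing it down until it is fully home in both spring clips, and leave the blue-banded mandrel in place with its screw tight.

Things in the scene. Friction and masses are not known exactly. Their poses are not given: they have to be found in the camera images.
- clamp_block: Green block fixed to the table, plate 196 (x) x 225 (y) x 12 mm; origin under its centre, z up. Mandrels lie along x in line a (y = +40 mm) and line b (y = -80 mm), axis 45 mm high, on saddles at x = -79..-45 and 55..79 mm; grip them at x = 5..45 mm, free depth to 12 mm above the table. End plates at x = +-91. Clamp screws upright at x = -62 mm, 44 mm to the +y side of each line.
- seat_a (a point): Centre of line a of the block: where a mandrel's centre lies when it is seated there (45 mm above the table). x along the mandrel.
- seat_b (a point): The same for line b.
- handle_a (a point): Grip point on screw a's upright axis, 94 mm above the table, in a black bar handle 60 long x 14 wide, 76 to 100 mm high. x along the bar (parallel to the mandrel while tight), z up; turns with it. Below, 59.5 to 69.5 mm high, the steel dog (14 mm wide) reaches 48 mm to -y over the mandrel and turns with the handle: keep fingertips above 71 mm. Turned 1.1 rad from tight, the dog is clear.
- handle_b (a point): The same for screw b.
- screw_a (a joint): How far screw a is loosened, rad: 0 tight (start), stop at 1.5. One of screws a, b is left-hand (loosens clockwise from above), the other right-hand; which is not told. The loosening way it turns against a steady drag of 0.2 N m (the mount first gives 0.13 rad) and stays put. The tightening way this stays 0: only the mount gives, springily and ever harder, and springs back.
- screw_b (a joint): The same for screw b.
- strain_a (a joint): How far the springy mount of screw a is twisted in the tightening direction, rad (negative: in the loosening direction); 1.5 N m per rad. About 0 when nobody touches it. Forcing it beyond 0.6 counts as overtightened.
- strain_b (a joint): The same for screw b.
- red_mandrel: Loose aluminium mandrel with two red bands, a plain cylinder 26 mm in diameter and 170 mm long, about 0.25 kg. Origin at its centre, x along its axis. At the start it is in line a or line b. It can lie either way round and any way rolled.
- blue_mandrel: The same with two blue bands, in the other line.
- clip_rack: Aluminium plate fixed to the table, 160 (x) x 70 (y) x 10 mm; origin under its centre, z up. Two C-shaped steel spring clips 14 mm wide at x = +-55 mm, open upwards, hold a mandrel lying along x. Between the clips (x = -45..45 mm) the fingers have room down to 10 mm above the table.
- clip_mid (a point): Midway between the two clips, where the centre of a mandrel fully home lies: 45 mm above the table. x along the mandrel, z up. The spring lips touch a mandrel coming from above when its axis is some 24 mm higher than this; a straight push of about 10 N spreads them, and in the last 12 mm the clips draw it in. Fully home it meets a hard stop.

How it is judged:
By the outcome, as a careful person would: the job done as asked, in the order asked, and still so for the second after the job is handed in, with the robot touching nothing.
It also fails if it takes over 46 s, if anything falls off the work surface, if the arm or the gripper's body presses on something with over 40 N, if the wrist force passes 120 N, or if a joint passes its speed limit or range.

## Working session

There is one attempt and no reset: what is moved stays moved. The work goes in short steps, Python scripts to look and compute and a shell command to move; the robot and the scene stay as the last step left them, time stands still between calls to the robot, and variables do not carry over. Pictures are saved under pics/ and viewed, at most 10 in all, crops included, and the job is handed in when it is done.

```bash
mkdir -p pics; ls; python3 - <<'E'
from station import readout, viewer
import cv2, numpy as np
o=readout.get_obs(); print(o)
for n in ["top","side"]:
    f=viewer.grab_frame(n); cv2.imwrite(f"pics/{n}0.png",f["pixels"][:,:,::-1])
    np.savez(f"pics/{n}0.npz",**f); print(n,f["intrinsics"],f["rvec"],f["tvec"])
a=cv2.imread("pics/top0.png");cv2.imwrite("pics/top0b.png",cv2.resize(a,(800,600)))
E
```

```text
pics
{'t': 0.0, 'joint_positions': array([-1.17075301,  0.62934256,  0.03842086,  1.51836816, -0.02701137,
        0.99631662, -0.01999125]), 'joint_vel': array([-0.0012481 ,  0.00076564, -0.00080149, -0.00032657, -0.00012217,
        0.00057373, -0.00024715]), 'tau': array([-1.17188851e-03, -5.63393998e+01,  1.22591615e+00, -1.93449175e+01,
        1.09721749e-02,  1.05931095e-02,  9.61300884e-06]), 'ee_pos': array([0.2917034 , 0.58031798, 0.30299084]), 'tool_rot': array([-2.19663764e-04,  2.30811615e-01,  9.72997985e-01, -9.33265385e-04]), 'force': array([-0.23880333, -0.11167402,  0.15796624]), 'moment': array([0.0080549 , 0.02041448, 0.03501551]), 'finger_force': 0.0, 'grip_width': 0.9989185849207292}
top [[364.41935109   0.         255.57580838]
 [  0.         364.41935109 198.95999538]
 [  0.           0.           1.        ]] [ 2.15811582 -2.1379185   0.14183332] [0.11316523 0.50652733 0.86827516]
side [[352.47746012   0.         262.60441179]
 [  0.         352.47746012 187.68080891]
 [  0.           0.           1.        ]] [ 2.2225206  -0.25146746  0.15314632] [-0.46011289  0.18375752  0.73685843]
```

View pics/top0b.png

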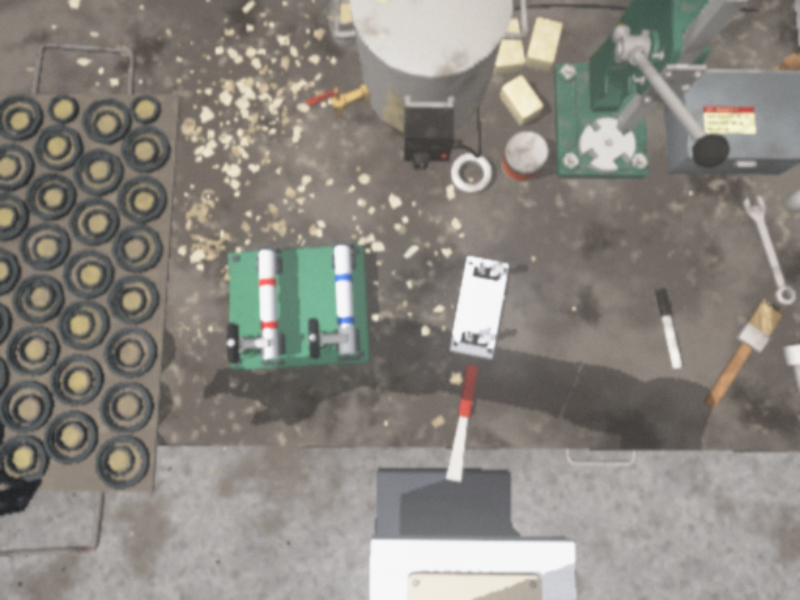

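View pics/side0.png

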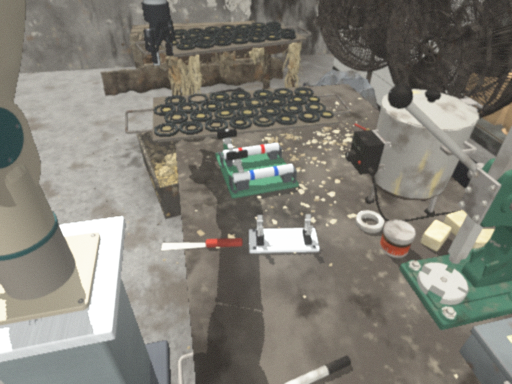

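The top view (800x600) shows the block at about (298,307), with red on its left in line a and blue in line b. The handles are at about (233,343) and (314,338), and the rack is at about (480,308). I'll take enlarged crops to measure from.

```bash
python3 - <<'E'
import cv2, numpy as np
a=cv2.imread("pics/top0.png")
c1=cv2.resize(a[150:245,138:243],None,fx=5.5,fy=5.5,interpolation=cv2.INTER_CUBIC)
c2=cv2.resize(a[155:238,280:335],None,fx=5.5,fy=5.5,interpolation=cv2.INTER_CUBIC)
h=max(c1.shape[0],c2.shape[0]); out=np.zeros((h,min(800,c1.shape[1]+c2.shape[1]),3),np.uint8)
out[:c1.shape[0],:c1.shape[1]]=c1; w=out.shape[1]-c1.shape[1]; out[:c2.shape[0],c1.shape[1]:]=c2[:,:w]
print(c1.shape,c2.shape); cv2.imwrite("pics/crop1.png",out)
E
```

```text
(522, 578, 3) (456, 302, 3)
```

View pics/crop1.png

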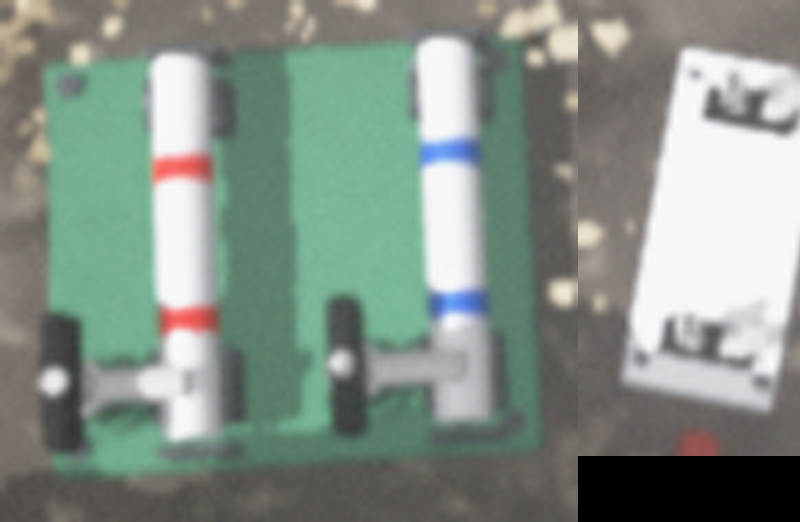

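The crop shows the block's corners, handle knobs (54,382) and (342,363), and bands. In the rack part there are three corners, at (683,48), (622,383) and (772,412). I'll fit the poses from these.

```bash
cat > h.py <<'E'
import numpy as np, cv2
from scipy.optimize import least_squares
from scipy.spatial.transform import Rotation as R
def q(o): return R.from_quat(np.roll(o["tool_rot"],-1))
def xf(p,P):
    P=np.asarray(P,float); c,s=np.cos(p[2]),np.sin(p[2])
    return np.c_[p[0]+c*P[:,0]-s*P[:,1],p[1]+s*P[:,0]+c*P[:,1],P[:,2]]
def proj(f,W):
    return cv2.projectPoints(W,f["rvec"],f["tvec"],f["intrinsics"],None)[0][:,0]
def fish(f,W):
    C=W@R.from_rotvec(f["rvec"]).as_matrix().T+f["tvec"]; K=f["intrinsics"]
    r=np.hypot(C[:,0],C[:,1]); th=np.arctan2(r,C[:,2])
    return np.c_[K[0,2]+K[0,0]*th*C[:,0]/r,K[1,2]+K[1,1]*th*C[:,1]/r]
def fit(f,P,px,p0,pr=proj):
    s=least_squares(lambda p:(pr(f,xf(p,P))-px).ravel(),p0,x_scale=[.01,.01,.05],loss="soft_l1")
    return s.x,pr(f,xf(s.x,P))-px
E
python3 - <<'E'
from h import *
f=dict(np.load("pics/top0.npz"))
print("cam",-R.from_rotvec(f["rvec"]).as_matrix().T@f["tvec"])
cr=lambda L:np.array([(138+(x-2.25)/5.5,150+(y-2.25)/5.5) for x,y in L])
P=[(.098,.1125,.012),(.098,-.1125,.012),(-.098,-.1125,.012),(-.098,.1125,.012),(-.062,.084,.1),(-.062,-.036,.1),(0,.04,.058),(0,-.08,.058)]
px=cr([(45,67),(525,40),(540,445),(55,475),(54,382),(342,363),(186,243),(454,227)])
b,e=fit(f,P,px,[.55,.3,0]); print("block",b,"\n",e.round(1))
P2=[(.08,.035,.01),(-.08,.035,.01),(-.08,-.035,.01),(.08,-.035,.01)]
cr2=lambda L:np.array([(280+(x-578-2.25)/5.5,155+(y-2.25)/5.5) for x,y in L])
px2=np.r_[cr2([(683,48),(622,383),(772,412)]),[(325.1,168.3)]]
r,e2=fit(f,P2,px2,[.55,.0,0]); print("rack",r,"\n",e2.round(1))
s=dict(np.load("pics/side0.npz"))
im=cv2.resize(s["pixels"][120:270,200:350][:,:,::-1],None,fx=4,fy=4,interpolation=cv2.INTER_CUBIC)
for p,PP in((b,P),(r,P2+[(.055,0,.045),(-.055,0,.045)])):
    for u,v in proj(s,xf(p,PP)): cv2.circle(im,(int((u-200)*4+2),int((v-120)*4+2)),3,(255,0,255),1)
cv2.imwrite("pics/side_chk.png",im)
E
```

```text
cam [0.38208972 0.11269594 0.9298307 ]
block [0.51581229 0.28379959 0.06618668] 
 [[ 0.1 -1.2]
 [-0.2 -1.2]
 [ 0.8  1.1]
 [-0.6  0.7]
 [ 0.3 -0.2]
 [ 0.4  0.3]
 [-0.8 -0. ]
 [-0.   0.1]]
rack [ 0.51773189 -0.01193949 -0.18021107] 
 [[-0.2  0. ]
 [-0.1 -0. ]
 [ 0.  -0. ]
 [ 0.2  0. ]]
```

View pics/side_chk.png

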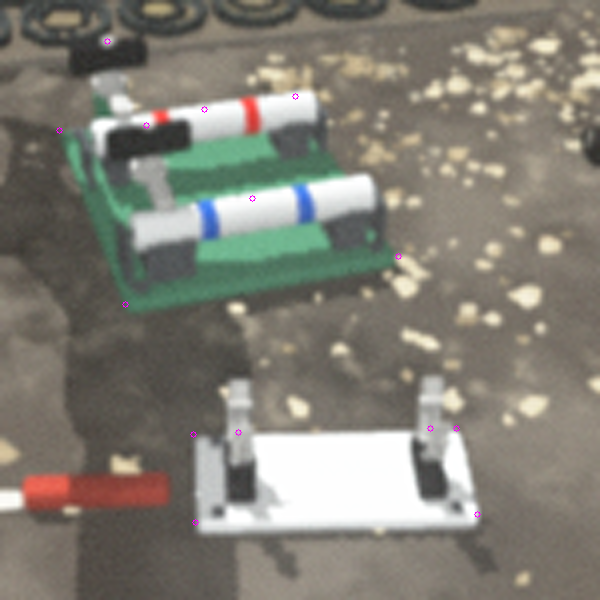

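The projected points agree with the side view to within about 3 mm. Next I'll work out the move to above handle_a, at TCP z 0.22.

```bash
cat >> h.py <<'E'
B=[.5158,.2838,.0662]; RK=[.5177,-.0119,-.1802]
def go(xyz,yaw):
    "turn (units) then shift (units, in turned tool axes) to put TCP at xyz, pointing down, tool x at yaw (or yaw+pi)"
    from station import readout
    o=readout.get_obs(); r=q(o)
    best=None
    for y in (yaw,yaw+np.pi):
        T=R.from_matrix(np.c_[[np.cos(y),np.sin(y),0],[np.sin(y),-np.cos(y),0],[0,0,-1]])
        t=(r.inv()*T).as_rotvec()
        if best is None or np.linalg.norm(t)<np.linalg.norm(best[0]): best=(t,T)
    t,T=best
    print("turn",(t/.08).round(2),"shift",(T.inv().apply(np.array(xyz)-o["ee_pos"])/.05).round(2),"t",o["t"],"pos",o["ee_pos"].round(4),"q7",o["joint_positions"].round(2))
E
python3 - <<'E'
from h import *
h=xf(B,[(-.062,.084,0)])[0]; print(h)
go([h[0],h[1],.22],B[2])
E
```

```text
[0.44837907 0.3635146  0.        ]
turn [-0.02 -0.01 -6.65] shift [-2.84 -4.53  1.66] t 0.1 pos [0.2917 0.5804 0.3031] q7 [-1.17  0.63  0.04  1.52 -0.03  1.   -0.02]
```

```bash
python3 -m pendant '[[0,0,-0.95,0,0,0,0],[0,0,-0.95,0,0,0,0],[0,0,-0.95,0,0,0,0],[0,0,-0.95,0,0,0,0],[0,0,-0.95,0,0,0,0],[0,0,-0.95,0,0,0,0],[0,0,-0.95,0,0,0,0],[0,0,0,-0.57,-0.9,0.33,0],[0,0,0,-0.57,-0.9,0.33,0],[0,0,0,-0.57,-0.9,0.33,0],[0,0,0,-0.57,-0.9,0.33,0],[0,0,0,-0.57,-0.9,0.33,0],[0,0,0,0,0,0,0]]' 20
python3 - <<'E'
from h import *
from station import viewer
h=xf(B,[(-.062,.084,0)])[0]
go([h[0],h[1],.148],B[2])
f=viewer.grab_frame("wrist"); np.savez("pics/w1.npz",**f)
P=[(-.092,.084,.1),(-.032,.084,.1),(-.062,.084,.1),(-.062,-.036,.1),(0,.04,.058),(.098,.1125,.012),(.098,-.1125,.012)]
im=f["pixels"][:,:,::-1].copy(); im=cv2.resize(im,None,fx=1.5,fy=1.5)
px=fish(f,xf(B,P)); print(px.round(1))
for u,v in px: cv2.circle(im,(int(u*1.5),int(v*1.5)),4,(255,0,255),1)
cv2.imwrite("pics/w1.png",im)
E
```

```text
t: 1.72
ee_pos: [0.4519, 0.3595, 0.2196]
tool_rot: [-0.001, -0.029, 1.0, -0.003]
force: [0.1, 0.6, -0.8]
grip_width: 1.003
finger_force: 0.0
turn [-0.07 -0.02 -0.11] shift [0.07 0.08 1.43] t 1.725 pos [0.4519 0.3595 0.2196] q7 [-0.65  0.63 -0.11  1.8   0.1   0.72  0.81]
[[263.3 165.3]
 [263.5 248.7]
 [263.5 209. ]
 [102.1 208.6]
 [213.2 259.1]
 [286.3 311.6]
 [108.4 303. ]]
```

View pics/w1.png

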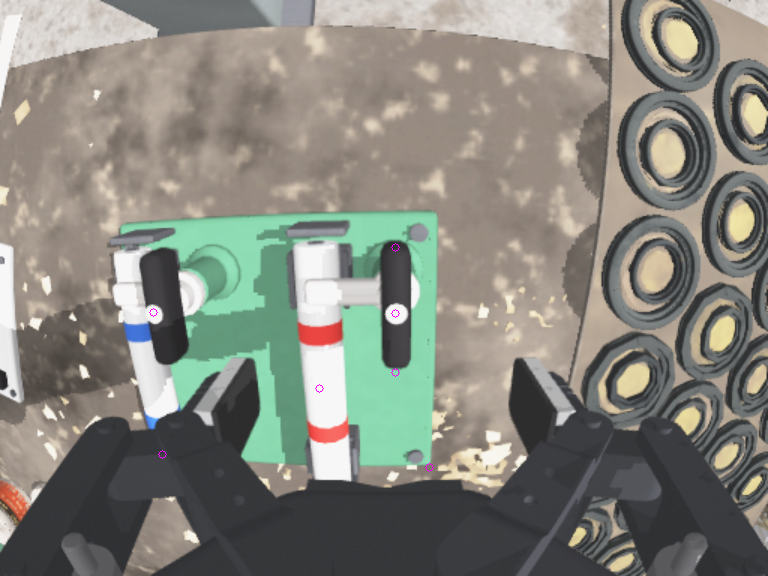

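The wrist view shows the knobs under my predictions at (396,313) and (153,313), and the plate corners within a few pixels. I'll refine the fit with the wrist view's corners.

```bash
python3 - <<'E'
from h import *
f=dict(np.load("pics/w1.npz"))
P=[(-.098,.1125,.012),(-.098,-.1125,.012),(.098,.1125,.012),(-.062,.084,.102)]
px=np.array([(437,213),(121,225),(432,465),(396,313)])/1.5
b,e=fit(f,P,px,B,fish); print(b,e.round(1))
for bb in (B,b):print((fish(f,xf(bb,[(-.092,.084,.1),(-.032,.084,.1),(-.092,.084,.076),(-.079,.04,.058)]))*1.5).round())
print("cam",-R.from_rotvec(f["rvec"]).as_matrix().T@f["tvec"])
h=xf(b,[(-.062,.084,0)])[0]; go([h[0],h[1],.148],b[2])
E
```

```text
[0.51580497 0.28477643 0.07523531] [[ 0.6 -1.8]
 [-3.1  0.1]
 [-0.1  1. ]
 [ 0.2  0.4]]
[[395. 248.]
 [395. 373.]
 [394. 239.]
 [311. 258.]]
[[395. 246.]
 [397. 372.]
 [394. 237.]
 [312. 257.]]
cam [0.38212646 0.3557598  0.28964329]
turn [-0.03 -0.02 -0.18] shift [0.05 0.02 1.45] t 1.775 pos [0.4502 0.363  0.2205] q7 [-0.66  0.63 -0.11  1.8   0.1   0.72  0.81]
```

```bash
sed -i 's/^B=\[[^]]*\]/B=[.5158,.2843,.070]/' h.py; python3 -m pendant '[[0,0,-0.15,0.04,0,0.5,0],[0,0,0,0,0,0.5,0],[0,0,0,0,0,0.45,0],[0,0,0,0,0,0,120],[0,0,0,0,0,0,255],[0,0,0,0,0,0,255],[0,0,0,0,0,0,255],[0,0,0,0,0,0,255],[0,0,0,0,0,0,255]]' 60; python3 -c "
from station import readout;o=readout.get_obs();print(o['moment'],o['force'],o['joint_positions'])"
```

```text
t: 2.9
ee_pos: [0.4475, 0.3644, 0.1501]
tool_rot: [0.0, -0.039, 0.999, -0.001]
force: [-0.5, -3.5, 7.6]
grip_width: 0.151
finger_force: 59.4
[-0.68346317  0.16046954 -0.03356571] [-0.50647552 -3.47070672  7.64601109] [-0.67084834  0.73410264 -0.09706461  1.84855917  0.12420426  0.56513244
  0.79973463]
```

```bash
m(){ python3 -c "
from station import readout;o=readout.get_obs();print(o['moment'].round(3),o['force'].round(1),o['ee_pos'].round(4))"; }
python3 -m pendant '[[0,0,0.8,0,0,0,255],[0,0,0.7,0,0,0,255],[0,0,0,0,0,0,255]]'; m
python3 -m pendant '[[0,0,0.7,0,0,0,255],[0,0,0.8,0,0,0,255],[0,0,0,0,0,0,255]]'; m
```

```text
t: 3.28
ee_pos: [0.4475, 0.3644, 0.1501]
tool_rot: [0.0, 0.021, 1.0, -0.001]
force: [-0.1, -2.8, 7.1]
grip_width: 0.149
finger_force: 59.4
[-0.683  0.133  0.204] [-0.1 -2.8  7.1] [0.4475 0.3644 0.1501]
t: 3.65
ee_pos: [0.4475, 0.3645, 0.1501]
tool_rot: [0.001, 0.081, 0.997, -0.001]
force: [-0.1, -3.7, 7.1]
grip_width: 0.15
finger_force: 59.4
[-0.772  0.104  0.177] [-0.1 -3.7  7.1] [0.4475 0.3645 0.1501]
```

```bash
m(){ python3 -c "
from station import readout;o=readout.get_obs();print(o['moment'].round(3),o['force'].round(1),o['ee_pos'].round(4),o['joint_positions'].round(2))"; }
python3 -m pendant '[[0,0,0.7,0,0,0,255],[0,0,0.8,0,0,0,255],[0,0,0,0,0,0,255]]'; m
```

```text
t: 4.03
ee_pos: [0.4476, 0.3645, 0.1501]
tool_rot: [0.001, 0.141, 0.99, -0.001]
force: [-1.1, -3.4, 6.3]
grip_width: 0.146
finger_force: 59.4
[-0.706  0.034  0.172] [-1.1 -3.4  6.3] [0.4476 0.3645 0.1501] [-0.73  0.73 -0.    1.85  0.    0.56  0.55]
```

```bash
m(){ python3 -c "
from station import readout;o=readout.get_obs();print(o['moment'].round(3),o['force'].round(1),o['ee_pos'].round(4),o['joint_positions'].round(2))"; }
python3 -m pendant '[[0,0,0.85,0,0,0,255],[0,0,0.85,0,0,0,255],[0,0,0.85,0,0,0,255],[0,0,0.85,0,0,0,255],[0,0,0.85,0,0,0,255],[0,0,0.85,0,0,0,255],[0,0,0.85,0,0,0,255],[0,0,0.85,0,0,0,255],[0,0,0.85,0,0,0,255],[0,0,0.85,0,0,0,255],[0,0,0.85,0,0,0,255],[0,0,0.85,0,0,0,255],[0,0,0.85,0,0,0,255],[0,0,0.85,0,0,0,255],[0,0,0.85,0,0,0,255],[0,0,0,0,0,0,255]]'; m
```

```text
t: 6.02
ee_pos: [0.4479, 0.3646, 0.1501]
tool_rot: [0.001, 0.606, 0.795, 0.0]
force: [-0.3, -3.7, 6.4]
grip_width: 0.148
finger_force: 59.4
[-0.773 -0.108  0.243] [-0.3 -3.7  6.4] [0.4479 0.3646 0.1501] [-0.9   0.75  0.27  1.86 -0.34  0.58 -0.14]
```

```bash
python3 -m pendant '[[0,0,0,0,0,0,0],[0,0,0,0,0,0,0],[0,0,0,0,0,0,0],[0,0,0,0,0,-0.6,0],[0,0,0,0,0,-0.8,0],[0,0,0,0,0,-0.4,0],[0,0,0,0,0,0,0]]' 30
python3 - <<'E'
from h import *
from station import viewer
f=viewer.grab_frame("wrist"); np.savez("pics/w2.npz",**f)
cv2.imwrite("pics/w2.png",f["pixels"][:,:,::-1])
p=xf(B,[(.022,.04,0)])[0]; go([p[0],p[1],.20],B[2])
E
```

```text
t: 6.9
ee_pos: [0.4476, 0.3662, 0.2403]
tool_rot: [0.0, 0.606, 0.796, 0.002]
force: [0.1, -0.5, -0.3]
grip_width: 0.997
finger_force: 0.0
turn [ 1.000e-02 -0.000e+00 -1.714e+01] shift [-1.7  -0.92  0.78] t 6.95 pos [0.4469 0.3658 0.239 ] q7 [-0.95  0.63  0.34  1.8  -0.29  0.76 -0.19]
```

View pics/w2.png

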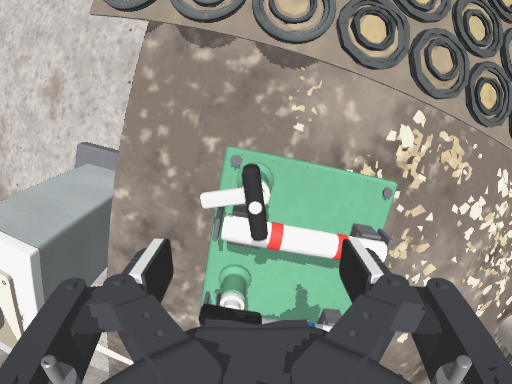

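The wrist view shows dog a swung away from the mandrel, at (225,198). Next I'll turn back and go over the mandrel's grip zone.

```bash
python3 -m pendant '[[0,0,-0.95,0,0,0,0],[0,0,-0.95,0,0,0,0],[0,0,-0.95,0,0,0,0],[0,0,-0.95,0,0,0,0],[0,0,-0.95,0,0,0,0],[0,0,-0.95,0,0,0,0],[0,0,-0.95,0,0,0,0],[0,0,-0.95,0,0,0,0],[0,0,-0.95,0,0,0,0],[0,0,-0.95,0,0,0,0],[0,0,-0.95,0,0,0,0],[0,0,-0.95,0,0,0,0],[0,0,-0.95,0,0,0,0],[0,0,-0.95,0,0,0,0],[0,0,-0.95,0,0,0,0],[0,0,-0.95,0,0,0,0],[0,0,-0.95,0,0,0,0],[0,0,-0.95,0,0,0,0]]'
python3 -m pendant '[[0,0,0,-0.57,-0.31,0.26,0],[0,0,0,-0.57,-0.31,0.26,0],[0,0,0,-0.56,-0.3,0.26,0],[0,0,0,0,0,0,0],[0,0,0,0,0,0,0]]'
python3 - <<'E'
from h import *
from station import viewer
p=xf(B,[(.022,.04,0)])[0]; go([p[0],p[1],.10],B[2])
f=viewer.grab_frame("wrist"); np.savez("pics/w3.npz",**f)
P=[(0,.04,.045),(.03,.053,.045),(-.03,.053,.045),(.03,.027,.045),(-.03,.027,.045),(.085,.04,.045),(-.085,.04,.045)]
im=cv2.resize(f["pixels"][:,:,::-1],None,fx=1.5,fy=1.5)
for u,v in fish(f,xf(B,P)): cv2.circle(im,(int(u*1.5),int(v*1.5)),4,(255,0,255),1)
cv2.imwrite("pics/w3.png",im)
E
```

```text
t: 9.2
ee_pos: [0.4462, 0.3651, 0.2371]
tool_rot: [-0.001, -0.034, 0.999, -0.001]
force: [-0.2, -0.4, 0.4]
grip_width: 0.996
finger_force: 0.0
t: 9.82
ee_pos: [0.5336, 0.3255, 0.1986]
tool_rot: [-0.001, -0.033, 0.999, -0.0]
force: [-0.4, -0.3, -0.3]
grip_width: 0.996
finger_force: 0.0
turn [-0.   -0.04 -0.04] shift [-0.03  0.    1.97] t 9.825 pos [0.5336 0.3255 0.1986] q7 [-0.55  0.72 -0.06  1.68  0.06  0.75  0.99]
```

View pics/w3.png

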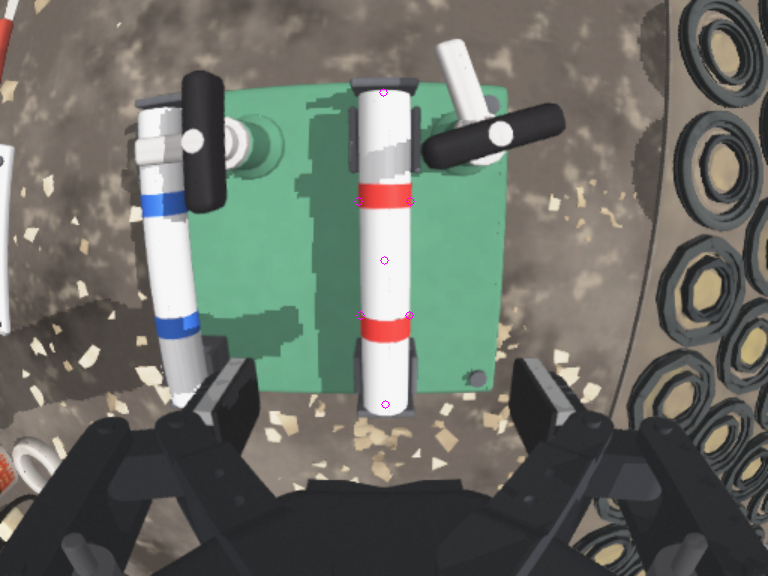

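The view shows the mandrel centred between the fingers at (384,260), and dog a well clear at (455,60). The bar end of handle a sits close to the mandrel's side, so I'll lift a little, shift away sideways, and then raise.

```bash
python3 -m pendant '[[0,0,0,0.06,0,0.5,0],[0,0,0,0.06,0,0.6,0],[0,0,0,0,0,0.5,0],[0,0,0,0,0,0.37,0],[0,0,0,0,0,0,0],[0,0,0,0,0,0,120],[0,0,0,0,0,0,255],[0,0,0,0,0,0,255],[0,0,0,0,0,0,255],[0,0,0,0,0,0,255]]' 80; python3 -c "
from station import readout;o=readout.get_obs();print(o['moment'].round(3),o['force'].round(1),o['ee_pos'].round(4),o['joint_positions'].round(2))"
```

```text
t: 11.12
ee_pos: [0.5293, 0.325, 0.1024]
tool_rot: [0.001, -0.033, 0.999, 0.0]
force: [-0.4, -1.1, 5.6]
grip_width: 0.276
finger_force: 78.2
[-0.21   0.148 -0.053] [-0.4 -1.1  5.6] [0.5293 0.325  0.1024] [-0.57  0.85 -0.05  1.74  0.07  0.55  0.98]
```

```bash
python3 -m pendant '[[0,0,0,0,0,-0.14,255],[0,0,0,0,0,-0.14,255],[0,0,0,0,0,0,255],[0,0,0,0,-0.08,0,255],[0,0,0,0,-0.08,0,255],[0,0,0,0,0,0,255]]'; python3 -m pendant '[[0,0,0,0,0,-0.3,255],[0,0,0,0,0,-0.5,255],[0,0,0,0,0,-0.6,255],[0,0,0,0,0,-0.5,255],[0,0,0,0,0,-0.3,255],[0,0,0,0,0,0,255]]'
python3 - <<'E'
from h import *
from station import viewer
u=np.array([np.cos(RK[2]),np.sin(RK[2])]); 
for d in(.014,-.014): print(d); go([RK[0]+d*u[0],RK[1]+d*u[1],.22],RK[2])
f=viewer.grab_frame("wrist"); np.savez("pics/w4.npz",**f); cv2.imwrite("pics/w4.png",cv2.resize(f["pixels"][:,:,::-1],None,fx=1.5,fy=1.5))
E
```

```text
t: 11.88
ee_pos: [0.5295, 0.316, 0.1152]
tool_rot: [-0.0, -0.033, 0.999, -0.0]
force: [0.9, 0.3, -1.7]
grip_width: 0.281
finger_force: 78.5
t: 12.62
ee_pos: [0.5299, 0.3173, 0.2268]
tool_rot: [0.001, -0.033, 0.999, 0.001]
force: [-0.6, 0.2, -3.3]
grip_width: 0.274
finger_force: 78.6
0.014
turn [0.02 0.03 3.08] shift [-1.22 -6.52  0.14] t 12.625 pos [0.5299 0.3173 0.2268] q7 [-0.55  0.67 -0.06  1.69  0.06  0.78  1.  ]
-0.014
turn [0.02 0.03 3.08] shift [-0.66 -6.52  0.14] t 12.625 pos [0.5299 0.3173 0.2268] q7 [-0.55  0.67 -0.06  1.69  0.06  0.78  1.  ]
```

View pics/w4.png

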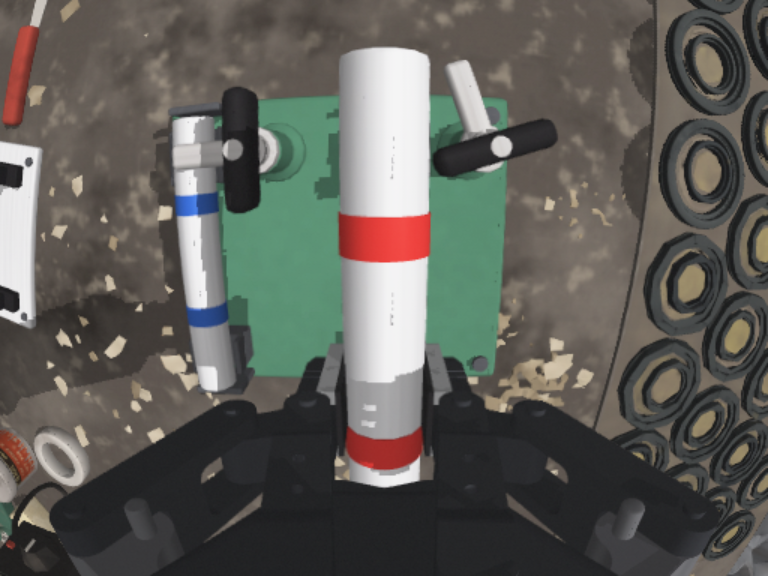

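The mandrel is held, with the grasp about 16 mm from its centre. Next I'll carry it over to the rack.

```bash
python3 -m pendant '[[0,0,0.77,0,0,0,255],[0,0,0.77,0,0,0,255],[0,0,0.77,0,0,0,255],[0,0,0.77,0,0,0,255],[0,0,0,-0.14,-0.5,0,255],[0,0,0,-0.14,-0.8,0,255],[0,0,0,-0.14,-0.8,0,255],[0,0,0,-0.14,-0.8,0,255],[0,0,0,-0.14,-0.8,0,255],[0,0,0,-0.14,-0.8,0,255],[0,0,0,-0.14,-0.8,0.1,255],[0,0,0,-0.14,-0.7,0.3,255],[0,0,0,-0.14,-0.5,0.3,255],[0,0,0,0,0,0.3,255],[0,0,0,0,0,0,255],[0,0,0,0,0,0,255]]'
python3 - <<'E'
from h import *
from station import viewer
u=np.array([np.cos(RK[2]),np.sin(RK[2])]); 
d=.016; go([RK[0]+d*u[0],RK[1]+d*u[1],.17],RK[2])
f=viewer.grab_frame("wrist"); np.savez("pics/w5.npz",**f)
im=cv2.resize(f["pixels"][:,:,::-1],None,fx=1.5,fy=1.5)
P=[(-.08,.035,.01),(-.08,-.035,.01),(.08,.035,.01),(.08,-.035,.01),(-.062,0.013,.05),(-.062,-0.013,.05)]
px=fish(f,xf(RK,P))*1.5; print(px.round())
for a,b in px: cv2.circle(im,(int(a),int(b)),4,(255,0,255),1)
cv2.imwrite("pics/w5.png",im)
E
```

```text
t: 14.68
ee_pos: [0.5332, -0.0126, 0.1753]
tool_rot: [-0.0, 0.089, 0.996, 0.0]
force: [0.1, -0.1, -2.4]
grip_width: 0.278
finger_force: 78.8
turn [ 0.01 -0.    0.03] shift [-0.01 -0.04  0.11] t 14.675 pos [ 0.5332 -0.0126  0.1753] q7 [-0.01  0.65 -0.03  1.96  0.04  0.54  1.33]
[[447. 116.]
 [313. 116.]
 [438. 394.]
 [323. 394.]
 [410. 146.]
 [349. 146.]]
```

View pics/w5.png

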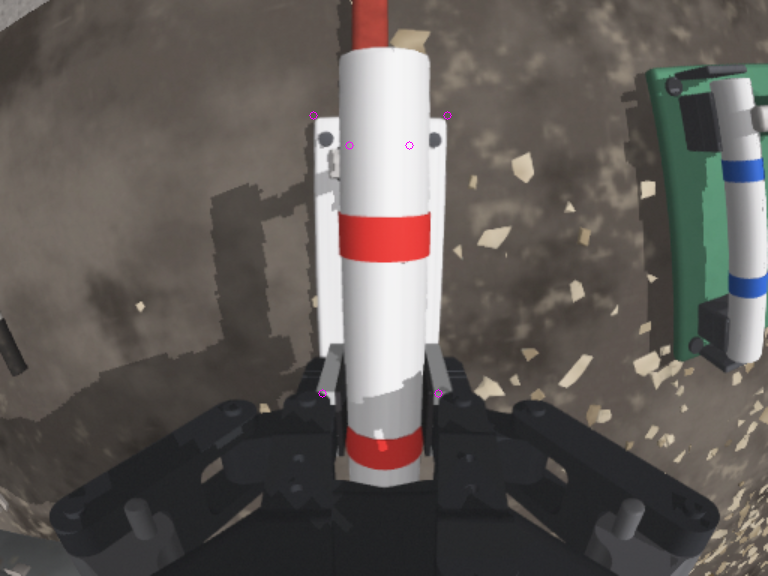

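The plate edges match the prediction within about 1 mm. I'll correct 2 mm in y, then descend and press.

```bash
python3 -m pendant '[[0,0,0.03,0,-0.04,0.3,255],[0,0,0,0,0,0.4,255],[0,0,0,0,0,0.2,255],[0,0,0,0,0,0,255]]' 100
python3 -m pendant '[[0,0,0,0,0,0.1,255],[0,0,0,0,0,0.1,255],[0,0,0,0,0,0.1,255],[0,0,0,0,0,0,255]]'; python3 -c "
from station import readout;o=readout.get_obs();print(o['moment'].round(3),o['force'].round(1),o['ee_pos'].round(4))"
```

```text
t: 15.22
ee_pos: [0.5322, -0.016, 0.1295]
tool_rot: [-0.001, 0.091, 0.996, -0.0]
force: [-1.0, 0.1, -1.5]
grip_width: 0.27
finger_force: 99.2
t: 15.72
ee_pos: [0.5338, -0.016, 0.1158]
tool_rot: [0.001, 0.091, 0.996, 0.0]
force: [1.3, -0.2, -1.8]
grip_width: 0.271
finger_force: 99.8
[ 0.061 -0.419 -0.058] [ 1.3 -0.2 -1.8] [ 0.5338 -0.016   0.1158]
```

```bash
python3 -m pendant '[[0,0,0,0,0,0.1,255],[0,0,0,0,0,0.1,255],[0,0,0,0,0,0.06,255],[0,0,0,0,0,0,255]]'; python3 -c "
from station import readout;o=readout.get_obs();print(o['moment'].round(3),o['force'].round(1),o['ee_pos'].round(4))"
python3 -m pendant '[[0,0,0,0,0,0.06,255],[0,0,0,0,0,0.06,255],[0,0,0,0,0,0,255]]'; python3 -c "
from station import readout;o=readout.get_obs();print(o['moment'].round(3),o['force'].round(1),o['ee_pos'].round(4))"
```

```text
t: 16.23
ee_pos: [0.5325, -0.016, 0.1024]
tool_rot: [-0.0, 0.091, 0.996, 0.0]
force: [-1.2, 0.9, 3.6]
grip_width: 0.272
finger_force: 100.3
[ 0.154  0.118 -0.021] [-1.2  0.9  3.6] [ 0.5325 -0.016   0.1024]
t: 16.6
ee_pos: [0.5325, -0.0159, 0.1019]
tool_rot: [0.001, 0.091, 0.996, 0.0]
force: [-12.6, -0.2, 57.8]
grip_width: 0.272
finger_force: 106.6
[ 0.312  2.579 -0.05 ] [-12.6  -0.2  57.8] [ 0.5325 -0.0159  0.1019]
```

It reached the hard stop at home height. I'll ease off, release, retreat and check.

```bash
python3 -m pendant '[[0,0,0,0,0,-0.12,255],[0,0,0,0,0,0,0],[0,0,0,0,0,0,0],[0,0,0,0,0,0,0],[0,0,0,0,0,0,0],[0,0,0,0,0,-0.4,0],[0,0,0,0,0,-0.8,0],[0,0,0,0,0,-0.8,0],[0,0,0,0,0,-0.8,0],[0,0,0,1,0,0,0],[0,0,0,0,0,0,0],[0,0,0,0,0,0,0]]'
python3 - <<'E'
from h import *
from station import viewer
f=viewer.grab_frame("wrist"); s=viewer.grab_frame("side"); t=viewer.grab_frame("top")
P=[(.085,0,.045),(-.085,0,.045),(0,.013,.045),(0,-.013,.045)]
w=f["pixels"][:,:,::-1].copy(); c=cv2.resize(s["pixels"][130:260,210:350][:,:,::-1],None,fx=4,fy=4,interpolation=cv2.INTER_CUBIC)
for a,b in fish(f,xf(RK,P)): cv2.circle(w,(int(a),int(b)),3,(255,0,255),1)
for a,b in proj(s,xf(RK,P)): cv2.circle(c,(int((a-210)*4+2),int((b-130)*4+2)),3,(255,0,255),1)
w=w[:,140:380]; o=np.zeros((520,800,3),np.uint8); o[:,:560]=c; o[:384,560:]=w; cv2.imwrite("pics/end.png",o)
E
```

```text
t: 18.1
ee_pos: [0.4841, -0.007, 0.2425]
tool_rot: [0.0, 0.091, 0.996, 0.0]
force: [0.5, -1.3, -0.4]
grip_width: 0.998
finger_force: 0.0
```

View pics/end.png

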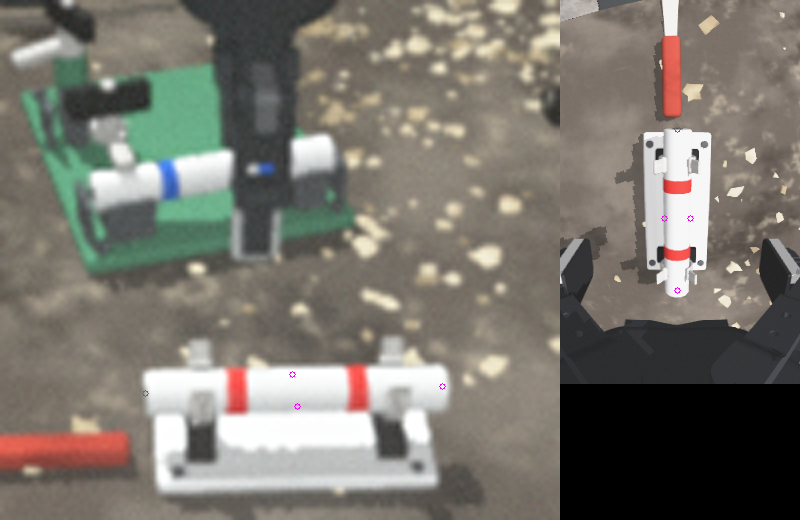

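The side crop shows the mandrel level in both clips, with its ends at (148,392) and (446,387), each about 1 mm from the fully-home prediction. Blue and its screw are untouched.

```bash
python3 -c "
from station import order; print(order.hand_in())"
```

```text
the job is handed in; nothing more can be done
None
```

The red mandrel is fully home in both rack clips. Its screw (a, which loosened clockwise) is about 1.25 rad loose with the dog clear, and the blue mandrel and its screw were left untouched. I handed in at about 18 s of the 46 s allowed, and no verdict came back.

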